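# Index the snubber carousel and load the open station

### The job

First turn the carousel on the inclined test stand by its centre bar until its wide open cup stands in the middle of the gap in the guard hoop, the loading point. Then put the tall steel pressure snubber into that cup and press it down until its stiff seat is fully home. Leave the carousel at the loading point and the snubber released, and leave everything else on the shelf where it is.

Things in the scene. Friction and masses are not known exactly. Their poses are not given: they have to be found in the camera images.
- stand: Fixed test stand, foot 190 by 210 mm, up to 225 mm high, with a 210 mm square plate inclined 25 degrees towards the robot. Origin at the centre of its foot on the table; z up, x away from the robot (upslope); yaw varies. The incline's outward normal is the stand's z tilted 25 degrees towards its -x. The carousel turns on this plate about that normal, under a fixed steel guard hoop.
- carousel (a joint): Carousel angle (rad), growing counter-clockwise looking at its face; 0 or a full turn when the wide cup is at the loading point. Turns either way, stays put, friction about 0.12 N m. Disc radius 92 mm; five cups, 37 mm outside, 34 mm high, 72 degrees apart on a 68 mm radius: one open with 27 mm bore (the right one), one with 16 mm bore (too narrow), three closed by brass caps 8 mm high.
- knob_grip (a point): Point on the carousel axis in the centre bar, at the height to grip, 30 mm above the plane of the cup rims. Its z is the carousel axis pointing outwards (25 degrees from vertical), its -x points to the wide cup. The black bar is 14 mm thick along x, 56 mm long along y and reaches from 28 mm below this point (where a 60 mm hub ends) to 12 mm above it.
- cup (a point): Centre of the mouth (rim plane) of the wide open cup, axes as knob_grip. Bore 27 mm, wall 5 mm. Inside is a flat seat, its top 16 to 13 mm below the rim at the start; it needs about 7 N to push, stays where it is left, and stops 24 mm below the rim (home).
- load (a point): Loading point, fixed on the stand at the low side: where cup is when the wide cup is mid-gap. Axes as stand. The hoop is 6 mm bar, 68 mm radius about the carousel axis, centre line 22 mm above the cup rims, on three posts at 98 mm radius; it runs over all cups but leaves a gap of 55 degrees to either side of the loading point.
- seat (a joint): Travel of the seat in the wide cup (m): 0 raised, 0.008 fully home.
- snubber_mid (a point): Centre of the steel pressure snubber, half-way up (38 mm above its foot), z along it to the neck. Steel cylinder 24 mm in diameter, 76 mm long, chamfered foot, an 18 mm neck over the top 10 mm, about 0.2 kg, standing upright on the table left or right of the stand. Fully home in the cup its centre is 14 mm above the plane of the cup's rim.
- plug_a: Bystander: squat porcelain fuse plug, 36 mm diameter, 42 mm high, upright; origin at its foot.
- plug_b: Bystander: second such fuse plug.
- reducer: Bystander: short steel pipe reducer, 36 mm diameter, 45 mm high with a 20 mm neck; origin at its foot.
- thermometer: Bystander: brass thermometer stem lying on the table, 165 mm long, 24 mm high; origin underneath.
- cover: Bystander: green enamel thermostat cover, 85 mm square, 30 mm high; origin underneath.
- wrench: Bystander: steel wrench lying on the table.
Mind the look-alikes: they are no part of the job. What is shaped like the part that bears snubber_mid but brown is not meant.

How it is judged:
By the outcome, as a careful person would: the job done as asked, in the order asked, and still so for the second after the job is handed in, with the robot touching nothing.
It also fails if it takes over 70 s, if anything falls off the work surface, if the arm or the gripper's body presses on something with over 40 N, if the wrist force passes 120 N, or if a joint passes its speed limit or range.

### The arm

A 6-joint arm with a two-finger parallel gripper is mounted at the origin on the work surface. World frame = base frame: x ahead of the robot, y to its left, z up, the work surface at z = 0. Lengths are in m, angles in rad, forces in N, time in s.
With the tool pointing down it reaches from about 0.35 to 0.775 m from the base axis. Payload 5.5 kg.
Tool frame: the origin (TCP) lies at the very end of the fingers, on their centre line; the grasp point (between the pads) lies env.pinch_z behind it (env.pinch_z is the distance from the TCP to the grasp point, in m); z points along the fingers, y is the line along which they close (so a half turn about z gives the same grasp; the last joint's range is limited). The gripper opens to 85 mm and grips with 20 to 120 N. Pads are 22 mm wide; open, the fingers measure 114 mm over their backs; the gripper's body (76 mm by 85 mm) begins 54 mm behind the grasp point. The pads swing forward as they close: fully open they stand 13 mm farther back than shut.
Start: joints at [1.092, 0.313, 0.046, 1.304, 0, 1.431], TCP at [0.191, 0.542, 0.193] pointing down, gripper open.
Joint ranges: [-2.76, 2.76], [-0.86, 1.69], [-1.03, 1.26], [-2.2, 2.34], [-1.47, 1.5], [-3.14, 3.14]. Speed limits (rad/s): [2.57, 2.57, 3.14, 3.14, 3.14, 3.14].

### API

Orientations are given as a unit quaternion [w, x, y, z].
In Python, from workcell import env, eyes gives the robot as it stands.
- The arm moves only by the shell command python3 -m jog 'ROWS' [FORCE]. ROWS is JSON, one flat list of numbers, 7 for each row, row after row: the shift along the world's x, y, z as a fraction of full scale, then the turn, a rotation vector about the world's x, y, z as a fraction of full scale, then the opening, from -1 (shut) to 1 (fully open), so that 0 is half open. A call has 1 to 12 rows; each row is the pose to reach, as a shift and turn from the pose commanded when the call began, turning the shorter way round; what a row does not reach only later rows make up. Full scale, the value 1, is 20 cm for a shift and pi rad for a turn. A row lasts 1/12 s, in which the tool goes at most 41.7 mm and 7.16 degrees, less where a joint would pass 70% of its speed; a pose out of reach is approached as far as the arm can. A call with a number of a shift or a turn outside -1 to 1 is refused whole. A call with a gripper value outside its range is refused whole. The fingers move at their own pace and stop on an object; FORCE is the grip in N (left out, the last holds). Time passes only in rows, so rows that repeat a pose let the fingers close. It gives the time, the measured TCP pose, the force, the opening and the grip force at its end, in the units of the state.
- env.get_state(): the state, without advancing time (a new reading comes with each control period).
- eyes.read_camera(name): name is "side" or "top" or "wrist"; returns (picture, depth): 480x640x3 uint8, red, green, blue; 480x640 float32, m along the optical axis (not along the pixel's ray), 0 where there is no reading.
- eyes.calibration(name): a dict with "fx", "fy", "cx", "cy" (pixels), "R" (3x3) and "t" (3): a world point X has camera coordinates R X + t; the wrist camera has in their place "tool_from_camera" (4x4, takes a point from camera to tool coordinates, whose origin is the TCP and whose axes are the flange's). Camera axes: x right, y down, z forward; pixel columns grow to the right and rows downward; lengths in m; the calibration is good to about 2 mm. A picture is of the moment at which its call begins: read the wrist's pose just before it. calibration takes no time and is no camera call.
- env.hand_in(): hands the job in; it is judged then, once.
The state is a dict: "clock": time; "joint_pos": joint angles; "qvel": joint speeds; "tau": joint torques, N m; "tcp_pos": TCP position; "orientation": TCP orientation; "wrist_force": force on the tool from outside, world axes, zero at the start; "ft_torque": the same for the moment, N m; "finger_gap": finger opening in m; "grip_force": force on a finger pad.
Only numpy, scipy, OpenCV 4.12 (cv2) and the standard library are available. Lean on these libraries where they do the work, as an engineer would, in place of code of your own. Each camera call takes 0.05 s, during which the arm holds its last target. There are 200 camera calls.

## Working session

There is one attempt and no reset: what is moved stays moved. The work goes in short steps, Python scripts to look and compute and a shell command to move; the robot and the scene stay as the last step left them, time stands still between calls to the robot, and variables do not carry over. Pictures are saved under pics/ and viewed, at most 10 in all, crops included, and the job is handed in when it is done.

```bash
ls; mkdir -p pics; cat > h.py <<'E'
import numpy as np,cv2
from workcell import env,eyes
from scipy.spatial.transform import Rotation as R
def cloud(name):
    s=env.get_state(); im,d=eyes.read_camera(name); c=eyes.calibration(name)
    v,u=np.mgrid[:480,:640]
    P=np.stack([(u-c['cx'])/c['fx']*d,(v-c['cy'])/c['fy']*d,d],-1)
    if name=='wrist':
        T=np.array(c['tool_from_camera']);P=P@T[:3,:3].T+T[:3,3]
        q=s['orientation'];P=P@R.from_quat([q[1],q[2],q[3],q[0]]).as_matrix().T+s['tcp_pos']
    else: P=(P-np.array(c['t']))@np.array(c['R'])
    P[d==0]=np.nan
    return im,P
def save(n,im,s=1): cv2.imwrite('pics/'+n,cv2.resize(im[:,:,::-1],None,fx=s,fy=s,interpolation=cv2.INTER_CUBIC))
E
python3 - <<'E'
from h import *
for n in('top','side'):
    im,P=cloud(n);save(n+'0.png',im);np.savez('/tmp/'+n,im=im,P=P)
print(env.get_state(),env.pinch_z)
E
```

```text
pics
{'clock': 0.1, 'joint_pos': array([1.09238382e+00, 3.13931839e-01, 4.50911643e-02, 1.30361045e+00,
       9.36684385e-06, 1.43117936e+00]), 'qvel': array([ 0.00046886, -0.00210463,  0.00369268, -0.00065827,  0.00087039,
       -0.00111686]), 'tau': array([ 2.93112294e-03, -4.81723130e+01,  2.99245387e+01,  1.26998589e-02,
       -4.19190758e-05, -3.26645377e-08]), 'tcp_pos': array([0.19087423, 0.54184045, 0.1920938 ]), 'orientation': array([-2.56089941e-04,  1.68588716e-01,  9.85686137e-01, -7.86782630e-04]), 'wrist_force': array([-0.46700174,  0.38489179, -0.11975977]), 'ft_torque': array([-0.02338566,  0.02218485,  0.00710862]), 'grip_force': 0.0, 'finger_gap': 0.08503429492333851} 0.0187
```

View pics/top0.png

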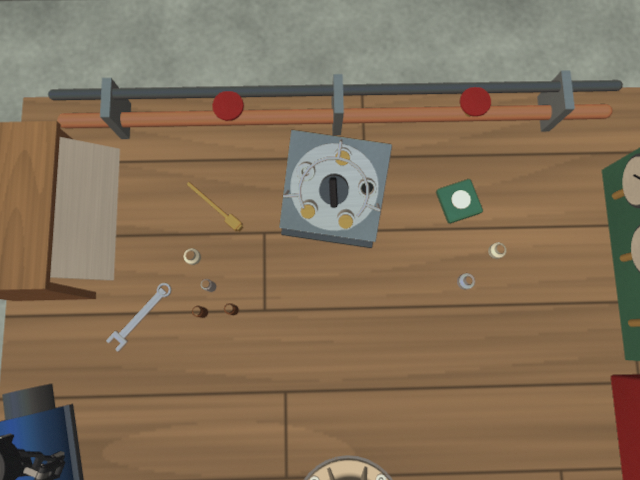

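View pics/side0.png

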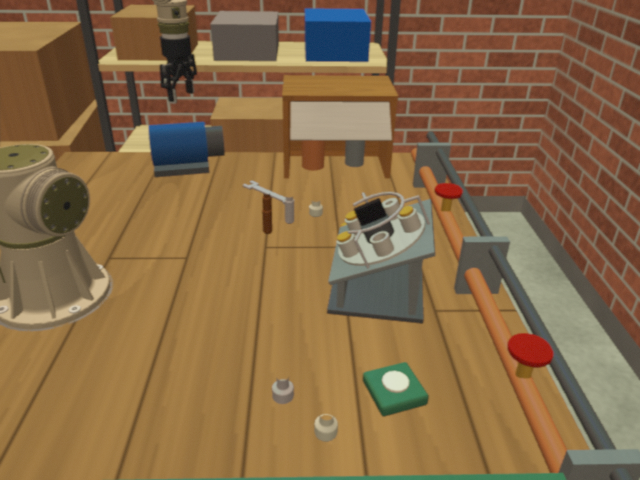

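Top view: the steel cylinder is at about (207,285) and the brown look-alikes at (200,311) and (231,309). The grey one at (467,281) is short with a neck, so it is the reducer. The grey tall one fits the snubber. The open cups are at (367,187) and (308,170). I'll confirm both in one enlarged crop.

```bash
python3 - <<'E'
from h import *
t=np.load('/tmp/top.npz');s=np.load('/tmp/side.npz')
im=t['im'];P=t['P']
a=cv2.resize(im[125:250,275:400],(500,500),interpolation=3);b=cv2.resize(im[240:330,170:245],(300,360),interpolation=3);c=cv2.resize(s['im'][185:245,250:310],(300,240),interpolation=3)
o=np.zeros((600,800,3),np.uint8);o[:500,:500]=a;o[:360,500:]=b;o[360:,500:]=c;save('crop1.png',o)
def pts(P,x0,x1,y0,y1,z0,z1):
    Q=P.reshape(-1,3);m=(Q[:,0]>x0)&(Q[:,0]<x1)&(Q[:,1]>y0)&(Q[:,1]<y1)&(Q[:,2]>z0)&(Q[:,2]<z1);return Q[m]
for v,u in[(285,207),(311,200),(309,231),(187,367),(170,308),(190,334),(157,343),(210,308),(220,346),(140,385),(240,375)]:print(u,v,P[v,u].round(3))
for u,v in[(289,208),(267,213)]:print(s['P'][v,u].round(3))
E
```

```text
207 285 [ 0.487  0.3   -0.001]
200 311 [0.425 0.3   0.071]
231 309 [ 0.432  0.246 -0.001]
367 187 [ 0.654 -0.049  0.191]
308 170 [0.689 0.067 0.198]
334 190 [0.646 0.017 0.202]
343 157 [ 0.716 -0.003  0.193]
308 210 [0.619 0.069 0.149]
346 220 [ 0.598 -0.008  0.145]
385 140 [ 0.824 -0.118 -0.005]
375 240 [ 0.566 -0.073  0.082]
[0.482 0.277 0.048]
[0.431 0.227 0.062]
```

View pics/crop1.png

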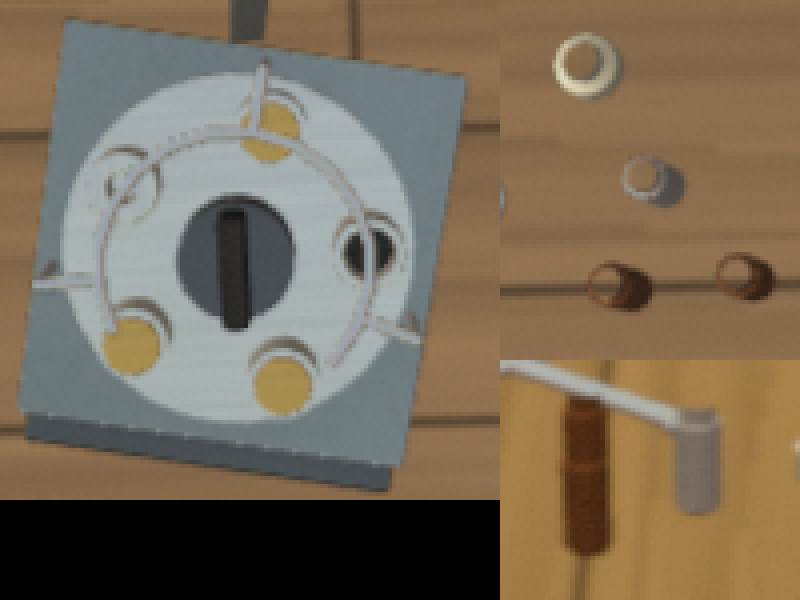

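The wide dark-bore cup is at (367,187), on the right. The narrow one is on the left at (308,170). The steel snubber is the smooth grey cylinder at (207,285), next to the brown ribbed look-alikes. Next I measure the stand and the snubber.

```bash
cat >> h.py <<'E'
from scipy.optimize import least_squares
def snub(P,x=.48,y=.29,r=.04):
    Q=P.reshape(-1,3);m=(abs(Q[:,0]-x)<r)&(abs(Q[:,1]-y)<r)&(Q[:,2]>.01)&(Q[:,2]<.11);return Q[m]
def fitplane(Q):
    for k in range(6):
        c=Q.mean(0);n=np.linalg.svd(Q-c,full_matrices=False)[2][2];n*=np.sign(n[2]);e=(Q-c)@n
        Q=Q[abs(e)<max(.002,2*e.std() if k<3 else 0)]
    return c,n,len(Q)
E
python3 - <<'E'
from h import *
for nm in('top','side'):
    d=np.load(f'/tmp/{nm}.npz');im=d['im'].astype(int);P=d['P']
    Q=snub(P);b=Q[Q[:,2]>.06]
    print(nm,'snub n',len(Q),Q.mean(0).round(4),'zmax',np.percentile(Q[:,2],95) if len(Q) else 0,b.mean(0), (Q[:,:2].min(0)+Q[:,:2].max(0))/2)
    # disc: bright pale
    reg=(abs(P[...,0]-.65)<.13)&(abs(P[...,1]-.01)<.13)&(P[...,2]>.05)
    hsv=cv2.cvtColor(d['im'],cv2.COLOR_RGB2HSV)
    disc=reg&(hsv[...,2]>180)&(hsv[...,1]<45)
    c,n,k=fitplane(P[disc]);print('disc',k,c.round(4),n.round(4),np.degrees(np.arccos(n[2])),'yaw',np.degrees(np.arctan2(-n[1],-n[0])))
    on=disc&(abs((P-c)@n)<.003)
    pts=np.argwhere(on)[:,::-1].astype(np.int32)
    H=P[on];ex=np.cross([0,1,0],n);ex/=np.linalg.norm(ex);ey=np.cross(n,ex)
    uv=np.c_[(H-c)@ex,(H-c)@ey].astype(np.float32)
    (cc,r)=cv2.minEnclosingCircle(uv);print('circ',c+ex*cc[0]+ey*cc[1],r)
    brass=reg&(hsv[...,0]>12)&(hsv[...,0]<30)&(hsv[...,1]>90)
    N,L,S,C=cv2.connectedComponentsWithStats(brass.astype(np.uint8))
    for i in range(1,N):
        if S[i,4]>40:
            q=P[L==i];print('brass',C[i].round(1),S[i,4],np.nanmedian(q,0).round(4),'h over disc',np.median((q-c)@n).round(4))
    blk=reg&(hsv[...,2]<45)
    N,L,S,C=cv2.connectedComponentsWithStats(blk.astype(np.uint8))
    for i in range(1,N):
        if S[i,4]>40:
            q=P[L==i];print('black',C[i].round(1),S[i,4],q.mean(0).round(4),'h',np.percentile((q-c)@n,[10,50,90]).round(4))
E
```

```text
top snub n 101 [0.4803 0.2862 0.0494] zmax 0.07014646752535948 [0.4814136  0.28827188 0.06485917] [0.48249674 0.29147619]
disc 178 [ 0.6935 -0.017   0.1421] [-0.4153  0.077   0.9064] 24.984749816893856 yaw -10.501545284079686
circ [0.67213047 0.01325654 0.12972056] 0.08932747691869736
brass [344.5 154.7] 55 [ 0.7176 -0.0049  0.1992] h over disc 0.0428
brass [307.7 211.3] 139 [0.6174 0.069  0.1465] h over disc 0.0423
brass [345.3 221.1] 145 [ 0.5961 -0.0062  0.1429] h over disc 0.0417
black [333.2 192. ] 121 [0.6429 0.0187 0.1971] h [0.0651 0.0751 0.0776]
side snub n 222 [0.4814 0.2828 0.0436] zmax 0.0725660836397276 [0.4814596  0.28464363 0.0673109 ] [0.48093302 0.28348227]
disc 720 [ 0.6756 -0.0259  0.1361] [-0.418   0.0733  0.9055] 25.112968736733865 yaw -9.943841486100592
circ [0.67101414 0.01241822 0.13091484] 0.09052107483148575
brass [352.9 213.3] 112 [0.6174 0.0576 0.148 ] h over disc 0.0424
brass [405.8 210.7] 113 [ 0.7131 -0.0074  0.1971] h over disc 0.0413
brass [343.5 236.3] 110 [ 0.595  -0.0132  0.1427] h over disc 0.0415
black [370.2 212.4] 454 [0.6471 0.012  0.1834] h [0.0423 0.0576 0.0726]
```

```bash
cat >> h.py <<'E'
YAW=np.radians(-10.);C0=np.array([.6716,.0128,.130])
def frame():
    t=np.radians(25);S=R.from_euler('z',YAW).as_matrix()
    n=S@[-np.sin(t),0,np.cos(t)];ld=S@[-np.cos(t),0,-np.sin(t)]  # load direction
    return n,ld,np.cross(n,ld)
def phase(p):
    n,ld,l2=frame();d=p-C0;return np.degrees(np.arctan2(d@l2,d@ld)),np.hypot(d@l2,d@ld),d@n
def toolR(z,y):
    z=z/np.linalg.norm(z);y=y-z*(y@z);y/=np.linalg.norm(y);return np.c_[np.cross(y,z),y,z]
def cur():
    s=env.get_state();q=s['orientation'];return np.array(s['tcp_pos']),R.from_quat([q[1],q[2],q[3],q[0]]).as_matrix()
def go(pos,Rm):
    p,Rc=cur();w=R.from_matrix(Rm@Rc.T).as_rotvec();d=np.array(pos)-p
    print('shift',(d/.2).round(4),'turn',(w/np.pi).round(4),'deg',np.degrees(np.linalg.norm(w)).round(1),'mm',(1000*np.linalg.norm(d)).round(1))
E
python3 - <<'E'
from h import *
n,ld,l2=frame()
for p in [(.6174,.069,.1465),(.5961,-.0062,.1429),(.7176,-.0049,.1992),(.6174,.0576,.148),(.595,-.0132,.1427),(.7131,-.0074,.1971)]:print(np.round(phase(np.array(p)),4))
th=np.radians(100)
ydir=-(np.cos(th)*ld+np.sin(th)*l2)  # tool y opposite wide cup
print(ydir)
Rm=toolR(-n,ydir);K=C0+.064*n;print(K)
go(K+.17*n,Rm)
E
```

```text
[-4.24327e+01  6.81000e-02  4.16000e-02]
[28.3628  0.067   0.0417]
[1.726379e+02 7.370000e-02 4.230000e-02]
[-35.9726   0.0591   0.0422]
[33.4426  0.0706  0.0415]
[1.695188e+02 6.970000e-02 4.210000e-02]
[ 0.01602231  0.99717483 -0.07338689]
[0.64496334 0.01749676 0.1880037 ]
shift [ 1.9167 -2.5593  0.7499] turn [-0.0466 -0.1315  0.1062] deg 31.6 mm 656.8
```

```bash
r='0.64,-0.85,0.75,-0.0466,-0.1315,0.1062,0.2'; python3 -m jog '[0.64,-0.85,0.75,-0.0466,-0.1315,0.1062,0.2, 0.64,-0.85,0.75,-0.0466,-0.1315,0.1062,0.2, 0.64,-0.85,0.75,-0.0466,-0.1315,0.1062,0.2, 0.64,-0.85,0.75,-0.0466,-0.1315,0.1062,0.2, 0.64,-0.85,0.75,-0.0466,-0.1315,0.1062,0.2, 0.64,-0.85,0.75,-0.0466,-0.1315,0.1062,0.2, 0.64,-0.85,0.75,-0.0466,-0.1315,0.1062,0.2, 0.64,-0.85,0.75,-0.0466,-0.1315,0.1062,0.2]' 60
python3 -m jog '[0.64,-0.85,0,0,0,0,0.2, 0.64,-0.85,0,0,0,0,0.2, 0.64,-0.85,0,0,0,0,0.2, 0.64,-0.85,0,0,0,0,0.2, 0.64,-0.85,0,0,0,0,0.2, 0.64,-0.85,0,0,0,0,0.2, 0.64,-0.85,0,0,0,0,0.2]'
python3 -m jog '[0.64,-0.86,0,0,0,0,0.2, 0.64,-0.86,0,0,0,0,0.2, 0.64,-0.86,0,0,0,0,0.2, 0.64,-0.86,0,0,0,0,0.2, 0.64,-0.86,0,0,0,0,0.2, 0.64,-0.86,0,0,0,0,0.2, 0.64,-0.86,0,0,0,0,0.2, 0.64,-0.86,0,0,0,0,0.2]'
python3 - <<'E'
from h import *
im,P=cloud('wrist');save('w1.png',im);np.savez('/tmp/w1',im=im,P=P)
n,ld,l2=frame();th=np.radians(100)
go(C0+.064*n+.17*n,toolR(-n,-(np.cos(th)*ld+np.sin(th)*l2)))
print(env.get_state()['joint_pos'],eyes.calibration('wrist')['tool_from_camera'])
E
```

```text
clock: 0.77
tcp_pos: [0.3203, 0.3713, 0.3456]
orientation: [0.215, 0.002, 0.976, -0.035]
wrist_force: [-0.4, 0.3, -1.0]
finger_gap: 0.0513
grip_force: 0.0
clock: 1.35
tcp_pos: [0.448, 0.2002, 0.3411]
orientation: [0.212, 0.003, 0.977, -0.038]
wrist_force: [-0.8, 1.2, 0.3]
finger_gap: 0.0513
grip_force: 0.0
clock: 2.02
tcp_pos: [0.5745, 0.032, 0.3413]
orientation: [0.212, -0.001, 0.977, -0.036]
wrist_force: [-0.7, 0.6, 0.0]
finger_gap: 0.0514
grip_force: 0.0
shift [-0.0002 -0.0127  0.0014] turn [-0.0007 -0.0007 -0.0009] deg 0.3 mm 2.5
[-0.0550142  -0.07886544 -0.14935536  1.06909424 -0.04717619 -0.06787063] [[-4.03425440e-04 -9.53353818e-01 -3.01854823e-01  7.55956009e-02]
 [ 9.99999751e-01 -5.59144406e-04  4.29468424e-04 -3.73639304e-04]
 [-5.78215798e-04 -3.01854575e-01  9.53353807e-01 -1.81205934e-01]
 [ 0.00000000e+00  0.00000000e+00  0.00000000e+00  1.00000000e+00]]
```

View pics/w1.png

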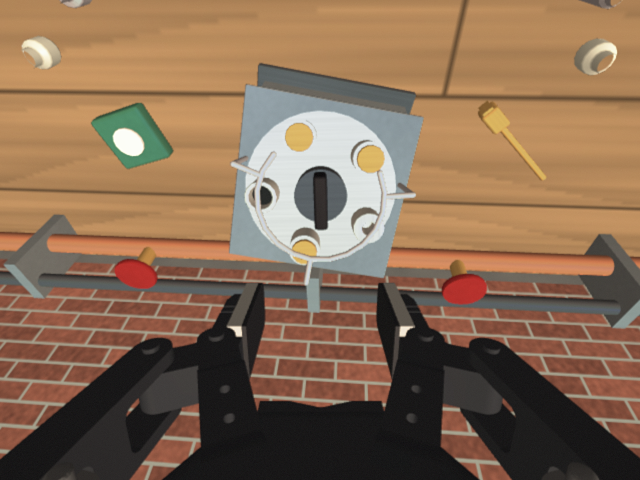

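The wrist view has the bar at (320,200), the wide cup at (264,195) and the narrow one at (365,225). I'll refine the frame from this cloud.

```bash
cat >> h.py <<'E'
def ana(im,P):
    reg=(abs(P[...,0]-.65)<.13)&(abs(P[...,1]-.01)<.13)&(P[...,2]>.05)
    hsv=cv2.cvtColor(im,cv2.COLOR_RGB2HSV);n0,_,_=frame()
    disc=reg&(hsv[...,2]>170)&(hsv[...,1]<45)&(abs((P-C0)@n0)<.006)
    c,n,k=fitplane(P[disc]);print('disc',k,n.round(4),np.degrees(np.arccos(n[2])),'yaw',np.degrees(np.arctan2(-n[1],-n[0])))
    on=disc&(abs((P-c)@n)<.003);H=P[on];ex=np.cross([0,1,0],n);ex/=np.linalg.norm(ex);ey=np.cross(n,ex)
    uv=np.c_[(H-c)@ex,(H-c)@ey].astype(np.float32);cc,r=cv2.minEnclosingCircle(uv);print('circ',(c+ex*cc[0]+ey*cc[1]).round(4),r)
    plate=reg&(hsv[...,2]<175)&(hsv[...,2]>90)&(hsv[...,1]<80)&(hsv[...,0]>80)&(abs((P-c)@n+.0)<.03)
    brass=reg&(hsv[...,0]>12)&(hsv[...,0]<30)&(hsv[...,1]>90)&(abs((P-C0)@n0-.042)<.004)
    N,L,S,C=cv2.connectedComponentsWithStats(brass.astype(np.uint8));caps=[]
    for i in range(1,N):
        if S[i,4]>60:
            q=P[L==i];w=np.c_[(q-c)@ex,(q-c)@ey].astype(np.float32);g,rr=cv2.minEnclosingCircle(w)
            p=c+ex*g[0]+ey*g[1]+n*np.median((q-c)@n);print('cap',C[i].round(),S[i,4],p.round(4),rr.round(4),np.round(phase(p),4))
    bar=reg&(hsv[...,2]<60)&(abs((P-C0)@n0-.076)<.004);q=P[bar].astype(np.float64);m=(q.min(0)+q.max(0))/2
    w=np.c_[(q-c)@ex,(q-c)@ey].astype(np.float32);b=cv2.minAreaRect(w);p=c+ex*b[0][0]+ey*b[0][1]+n*np.median((q-c)@n)
    print('bar',len(q),p.round(4),b,'axis foot',(p-.076*n).round(4))
    nn,ld,l2=frame();d=np.linalg.svd(q-q.mean(0),full_matrices=False)[2][0];print('bar phase of perpendicular',(np.degrees(np.arctan2(d@l2,d@ld))+90)%180)
E
python3 - <<'E'
from h import *
d=np.load('/tmp/w1.npz');ana(d['im'],d['P'])
E
```

```text
disc 9309 [-0.4162  0.071   0.9065] 24.97289026396385 yaw -9.683471774229647
circ [0.6736 0.0153 0.1316] 0.0920858308672905Traceback (most recent call last):
  File "<stdin>", line 2, in <module>
  File "h.py", line 50, in ana
    p=c+ex*g[0]+ey*g[1]+n*np.median((q-c)@n);print('cap',C[i].round(),S[i,4],p.round(4),rr.round(4),np.round(phase(p),4))
                                                                                        ^^^^^^^^
AttributeError: 'float' object has no attribute 'round'
```

```bash
sed -i 's/rr.round(4)/round(rr,4)/; s/^YAW=.*/YAW=np.radians(-9.7);C0=np.array([.6736,.0153,.1316])/' h.py
python3 - <<'E'
from h import *
d=np.load('/tmp/w1.npz');ana(d['im'],d['P'])
E
```

```text
disc 9309 [-0.4162  0.071   0.9065] 24.97336140295989 yaw -9.683397540229173
circ [0.6736 0.0153 0.1316] 0.0920858234167099
cap [299. 137.] 602 [ 0.5969 -0.0054  0.1443] 0.0145 [29.0345  0.0686  0.042 ]
cap [370. 159.] 572 [0.6191 0.0711 0.1485] 0.0148 [-4.25024e+01  6.78000e-02  4.20000e-02]
cap [305. 248.] 283 [7.129e-01 5.000e-04 1.970e-01] 0.0142 [1.730161e+02 6.550000e-02 4.180000e-02]
bar 679 [0.6407 0.0206 0.1995] ((0.01120679546147585, -0.0001714322715997696), (0.053380295634269714, 0.013509874232113361), 2.3585946559906006) axis foot [0.6723 0.0152 0.1306]
bar phase of perpendicular 100.95938412074247
```

```bash
python3 - <<'E'
from h import *
n,ld,l2=frame();th=np.radians(101)
Rm=toolR(-n,-(np.cos(th)*ld+np.sin(th)*l2));K=C0+.064*n
go(K+.10*n,Rm);go(K-.0187*n,Rm)
E
```

```text
shift [ 0.1551 -0.0276 -0.3078] turn [-0.0031 -0.0004  0.0058] deg 1.2 mm 69.2
shift [ 0.4024 -0.0699 -0.8457] turn [-0.0031 -0.0004  0.0058] deg 1.2 mm 187.8
```

```bash
python3 -m jog '[0.155,-0.028,-0.308,-0.003,0,0.006,0.2, 0.155,-0.028,-0.308,-0.003,0,0.006,0.2, 0.155,-0.028,-0.308,-0.003,0,0.006,0.2, 0.28,-0.049,-0.58,-0.003,0,0.006,0.2, 0.36,-0.063,-0.76,-0.003,0,0.006,0.2, 0.402,-0.07,-0.845,-0.003,0,0.006,0.2, 0.402,-0.07,-0.845,-0.003,0,0.006,0.2, 0.402,-0.07,-0.845,-0.003,0,0.006,0.2]' 60
python3 -m jog '[0,0,0,0,0,0,-1, 0,0,0,0,0,0,-1, 0,0,0,0,0,0,-1, 0,0,0,0,0,0,-1, 0,0,0,0,0,0,-1, 0,0,0,0,0,0,-1]' 60
python3 - <<'E'
from h import *
n,ld,l2=frame();K=C0+.064*n
p,Rc=cur();w=-n;print(n,np.degrees(np.arctan2(-Rc[:,1]@l2,-Rc[:,1]@ld)),'axis tilt',Rc[:,2]+n,'err',p-(K-.0187*n))
for a in(50.5,101): print((-np.radians(a)/np.pi*n).round(4))
E
```

```text
clock: 2.73
tcp_pos: [0.6537, 0.0183, 0.1725]
orientation: [0.211, -0.011, 0.977, -0.039]
wrist_force: [-0.3, 0.1, 0.7]
finger_gap: 0.0513
grip_force: 0.0
clock: 3.23
tcp_pos: [0.6557, 0.0163, 0.175]
orientation: [0.214, -0.01, 0.976, -0.039]
wrist_force: [0.2, 0.5, -0.2]
finger_gap: -0.0002
grip_force: 0.0
[-0.41657629  0.07120669  0.90630779] 100.92197098358761 axis tilt [ 0.00236498 -0.00137411  0.00119992] err [ 0.00097451 -0.00219342  0.00229749]
[ 0.1169 -0.02   -0.2543]
[ 0.2337 -0.04   -0.5085]
```

The fingers closed fully on nothing, so I'll look before doing anything else.

```bash
python3 - <<'E'
from h import *
im,P=cloud('side');a=cv2.resize(im[150:330,290:470],(420,420),interpolation=3)
im2,P2=cloud('wrist');np.savez('/tmp/w2',im=im2,P=P2);b=cv2.resize(im2,(380,285));o=np.zeros((420,800,3),np.uint8);o[:,:420]=a;o[:285,420:]=b;save('c2.png',o)
print(env.get_state()['finger_gap'],env.get_state()['grip_force'])
E
```

```text
2.808287132905865e-05 0.0
```

View pics/c2.png

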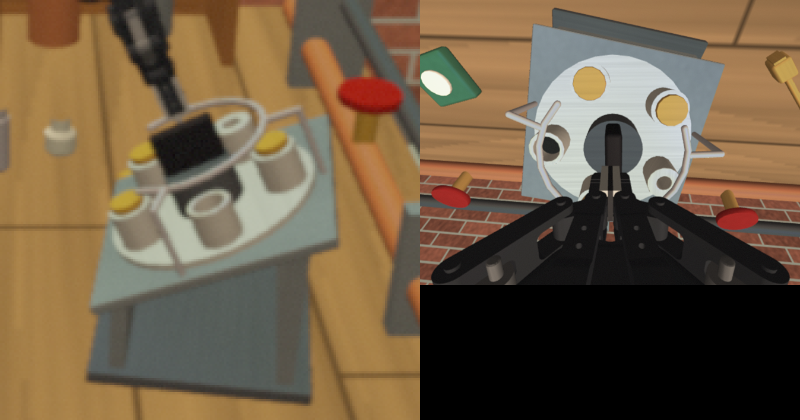

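```bash
python3 - <<'E'
from h import *
p,Rc=cur();print('tcp',p.round(4))
im,P=cloud('side');hsv=cv2.cvtColor(im,cv2.COLOR_RGB2HSV)
n,ld,l2=frame();th=np.radians(101);bx=np.cos(th)*ld+np.sin(th)*l2;by=np.cross(n,bx)
def show(P,im,m):
    d=P-(C0+.064*n);a=np.stack([d@by,d@bx,d@n],-1);return a
for nm in('side','top'):
    if nm=='top': im,P=cloud('top');hsv=cv2.cvtColor(im,cv2.COLOR_RGB2HSV)
    a=show(P,im,None);m=(hsv[...,2]<70)&(abs(a[...,0])<.1)&(abs(a[...,1])<.1)&(a[...,2]>-.03)&(a[...,2]<.12)
    q=a[m]
    for lo in np.arange(-.03,.12,.01):
        s=q[(q[:,2]>=lo)&(q[:,2]<lo+.01)]
        if len(s):print(nm,lo.round(3),len(s),'along',s[:,0].min().round(3),s[:,0].max().round(3),'across',s[:,1].min().round(3),s[:,1].max().round(3))
d=np.load('/tmp/w2.npz');a=show(d['P'],None,None)
for v in range(200,480,20): print(v,a[v,320].round(3),d['im'][v,320])
E
```

```text
tcp [0.6555 0.0162 0.1743]
side -0.03 84 along -0.029 0.024 across 0.001 0.012
side -0.02 127 along -0.029 0.024 across 0.003 0.012
side -0.01 121 along -0.029 0.024 across 0.003 0.012
side 0.0 126 along -0.028 0.023 across 0.002 0.011
side 0.01 63 along -0.028 0.023 across -0.001 0.01
side 0.02 3 along -0.004 0.002 across 0.013 0.015
side 0.03 30 along -0.006 0.006 across 0.009 0.018
side 0.04 31 along -0.005 0.006 across 0.011 0.02
side 0.05 29 along -0.005 0.006 across 0.012 0.02
side 0.06 14 along -0.011 0.011 across 0.01 0.034
side 0.07 50 along -0.01 0.012 across 0.019 0.042
side 0.08 47 along -0.01 0.016 across -0.027 0.051
side 0.09 65 along -0.013 0.016 across -0.009 0.059
side 0.1 90 along -0.015 0.016 across -0.003 0.067
side 0.11 92 along -0.017 0.019 across -0.015 0.07
top -0.03 21 along 0.007 0.028 across -0.012 0.029
top -0.02 8 along 0.013 0.026 across -0.002 0.008
top -0.01 3 along 0.025 0.026 across -0.006 0.002
top 0.0 18 along 0.017 0.026 across -0.005 0.006
top 0.01 19 along 0.017 0.026 across -0.005 0.006
top 0.07 2 along 0.013 0.014 across 0.029 0.031
top 0.08 8 along 0.007 0.013 across 0.033 0.042
top 0.09 16 along 0.005 0.012 across 0.036 0.047
top 0.1 25 along -0.008 0.014 across 0.043 0.064
top 0.11 51 along -0.011 0.014 across 0.048 0.064
200 [-0.03   0.003 -0.037] [41 38 36]
220 [-0.028  0.003  0.001] [13 12 13]
240 [-0.022  0.003  0.012] [45 41 40]
260 [-0.012  0.003  0.012] [43 38 37]
280 [-0.008  0.003  0.026] [19 18 19]
300 [-0.008  0.003  0.044] [19 18 18]
320 [-0.008  0.003  0.057] [32 29 27]
340 [-0.     0.003  0.059] [70 64 59]
360 [0.008 0.003 0.059] [69 63 59]
380 [ 0.813  0.006 -0.851] [116  67  52]
400 [ 0.841  0.006 -0.786] [118  71  54]
420 [-0.008  0.003  0.101] [22 20 21]
440 [-0.008  0.003  0.106] [20 18 20]
460 [-0.007  0.003  0.11 ] [19 17 18]
```

```bash
python3 - <<'E'
from h import *
c=eyes.calibration('wrist');T=np.linalg.inv(np.array(c['tool_from_camera']))
for z in(0,-.0187,-.04,-.06):
    q=T@[0,0,z,1];print(z,c['fx']*q[0]/q[2]+c['cx'],c['fy']*q[1]/q[2]+c['cy'],q[2])
p,Rc=cur()
for nm in('side','top'):
    c=eyes.calibration(nm);q=np.array(c['R'])@p+c['t'];print(nm,c['fx']*q[0]/q[2]+c['cx'],c['fy']*q[1]/q[2]+c['cy'])
d=np.load('/tmp/w2.npz');L=(d['P']-p)@Rc;im=d['im']
for v in range(200,300,12):print(v,[(L[v,u]*1000).round().tolist() for u in(300,312,320,330)])
save('w2crop.png',im[180:400,200:440],2.5)
E
```

```text
0 320.8518027642704 261.5776161474919 0.19556766998640338
-0.0187 320.9309321996191 275.50220010389677 0.17774000963800107
-0.04 321.0428954753427 295.20462848565325 0.15743363715559627
-0.06 321.1779408932905 318.9688731293325 0.13836662074019274
side 373.80473024360515 215.54710947974604
top 333.8034425292892 189.0164926056478
200 [[27.0, -14.0, 40.0], [30.0, -5.0, 24.0], [31.0, -1.0, 19.0], [31.0, 5.0, 19.0]]
212 [[26.0, -12.0, 11.0], [26.0, -5.0, 10.0], [29.0, -1.0, -2.0], [29.0, 5.0, -3.0]]
224 [[19.0, -12.0, 11.0], [27.0, -4.0, -18.0], [29.0, -0.0, -26.0], [29.0, 4.0, -25.0]]
236 [[12.0, -12.0, 10.0], [24.0, -4.0, -27.0], [25.0, -0.0, -30.0], [25.0, 4.0, -30.0]]
248 [[4.0, -12.0, 10.0], [18.0, -4.0, -27.0], [19.0, -0.0, -30.0], [19.0, 4.0, -30.0]]
260 [[-4.0, -13.0, 10.0], [12.0, -4.0, -28.0], [13.0, -1.0, -30.0], [12.0, 4.0, -29.0]]
272 [[-12.0, -13.0, 11.0], [6.0, -4.0, -28.0], [7.0, -1.0, -30.0], [7.0, 4.0, -31.0]]
284 [[-20.0, -13.0, 10.0], [9.0, -4.0, -47.0], [9.0, -1.0, -47.0], [9.0, 4.0, -48.0]]
296 [[5.0, -9.0, -51.0], [9.0, -4.0, -58.0], [9.0, -0.0, -58.0], [9.0, 4.0, -59.0]]
```

View pics/w2crop.png

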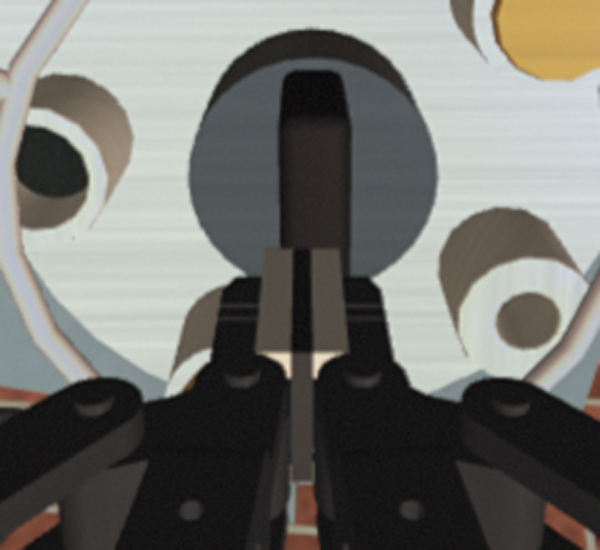

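```bash
python3 - <<'E'
from h import *
d=np.load('/tmp/side.npz');P=d['P']
m=(abs(P[...,0]-.191)<.08)&(abs(P[...,1]-.542)<.09)&(P[...,2]>.1);q=P[m]
print(len(q))
for lo in np.arange(.15,.3,.01):
    s=q[(q[:,2]>=lo)&(q[:,2]<lo+.01)]
    if len(s):print(lo.round(2),len(s),s.min(0).round(3),s.max(0).round(3))
c=eyes.calibration('side');x=np.array(c['R'])@[.191,.542,.193]+c['t'];print(c['fx']*x[0]/x[2]+c['cx'],c['fy']*x[1]/x[2]+c['cy'])
E
```

```text
3872
0.24 37 [0.163 0.487 0.244] [0.214 0.59  0.25 ]
0.25 62 [0.165 0.483 0.25 ] [0.216 0.591 0.26 ]
0.26 59 [0.164 0.485 0.26 ] [0.214 0.59  0.27 ]
0.27 68 [0.165 0.481 0.27 ] [0.215 0.591 0.28 ]
0.28 57 [0.162 0.473 0.28 ] [0.222 0.61  0.29 ]
0.29 106 [0.153 0.465 0.29 ] [0.224 0.608 0.3  ]
184.04373433497864 115.39643161878658
```

The fingers really end about 40 mm short of the reported TCP. Both the start picture (lowest finger point 51 mm above the TCP when open, 13 mm of that swing) and the wrist view show this. I'll use a 40 mm tool correction from here. Next: reopen, go deeper, grip.

```bash
python3 - <<'E'
from h import *
n,ld,l2=frame();th=np.radians(101)
go(C0+(.064-.0187-.040)*n,toolR(-n,-(np.cos(th)*ld+np.sin(th)*l2)))
E
```

```text
shift [ 0.0796 -0.0028 -0.1877] turn [0.0002 0.0004 0.0006] deg 0.1 mm 40.8
```

```bash
python3 -m jog '[0,0,0,0,0,0,0.2, 0,0,0,0,0,0,0.2, 0,0,0,0,0,0,0.2, 0,0,0,0,0,0,0.2, 0.04,-0.002,-0.094,0,0,0,0.2, 0.08,-0.003,-0.188,0,0,0,0.2, 0.08,-0.003,-0.188,0,0,0,0.2, 0.08,-0.003,-0.188,0,0,0,0.2, 0.08,-0.003,-0.188,0,0,0,0.2]' 60
python3 -m jog '[0,0,0,0,0,0,-1, 0,0,0,0,0,0,-1, 0,0,0,0,0,0,-1, 0,0,0,0,0,0,-1, 0,0,0,0,0,0,-1]' 60
python3 - <<'E'
from h import *
n,ld,l2=frame();p,Rc=cur();print(np.degrees(np.arctan2(-Rc[:,1]@l2,-Rc[:,1]@ld)),'err',p-(C0+(.064-.0587)*n),env.get_state()['ft_torque'])
for a in(50.5,101): print((-np.radians(a)/np.pi*n).round(4))
E
```

```text
clock: 4.18
tcp_pos: [0.6715, 0.0157, 0.1368]
orientation: [0.214, -0.01, 0.976, -0.039]
wrist_force: [-0.2, -0.3, 0.0]
finger_gap: 0.0512
grip_force: 0.0
clock: 4.6
tcp_pos: [0.6719, 0.016, 0.1377]
orientation: [0.214, -0.01, 0.976, -0.039]
wrist_force: [-4.5, 1.8, 6.3]
finger_gap: 0.013
grip_force: 60.2
100.93476327427786 err [0.00052889 0.00027537 0.00128236] [0.15829596 0.58641211 0.08237286]
[ 0.1169 -0.02   -0.2543]
[ 0.2337 -0.04   -0.5085]
```

```bash
python3 -m jog '[0,0,0,0.117,-0.02,-0.254,-1, 0,0,0,0.117,-0.02,-0.254,-1, 0,0,0,0.117,-0.02,-0.254,-1, 0,0,0,0.117,-0.02,-0.254,-1, 0,0,0,0.117,-0.02,-0.254,-1, 0,0,0,0.117,-0.02,-0.254,-1, 0,0,0,0.117,-0.02,-0.254,-1, 0,0,0,0.117,-0.02,-0.254,-1, 0,0,0,0.117,-0.02,-0.254,-1]' 60
python3 -m jog '[0,0,0,0.117,-0.02,-0.254,-1, 0,0,0,0.117,-0.02,-0.254,-1, 0,0,0,0.117,-0.02,-0.254,-1, 0,0,0,0.117,-0.02,-0.254,-1, 0,0,0,0.117,-0.02,-0.254,-1, 0,0,0,0.117,-0.02,-0.254,-1, 0,0,0,0.117,-0.02,-0.254,-1, 0,0,0,0.117,-0.02,-0.254,-1, 0,0,0,0.117,-0.02,-0.254,-1]' 60
python3 - <<'E'
from h import *
n,ld,l2=frame();p,Rc=cur();print(np.degrees(np.arctan2(-Rc[:,1]@l2,-Rc[:,1]@ld)),'err',p-(C0+(.064-.0587)*n),env.get_state()['ft_torque'])
im,P=cloud('top');np.savez('/tmp/t3',im=im,P=P)
# stand yaw from the plate edges (first top picture)
d=np.load('/tmp/w1.npz');im=d['im'];P=d['P'];hsv=cv2.cvtColor(im,cv2.COLOR_RGB2HSV)
h=(P-C0)@n;reg=(np.linalg.norm(P-C0,axis=-1)<.16)
lev=h[reg&(h<-.003)&(h>-.03)];print('plate h',np.median(lev))
pl=reg&(abs(h-np.median(lev))<.004)|(reg&(h>-.004)&(h<.08))
k=np.argwhere(reg&(abs(h-np.median(lev))<.004));Q=P[k[:,0],k[:,1]]
b=cv2.minAreaRect(np.c_[(Q-C0)@ld,(Q-C0)@l2].astype(np.float32));print('plate rect (ld,l2)',b)
# hoop: height .056 over disc, radius
hp=reg&(abs(h-.058)<.006);Q=P[hp];a=np.degrees(np.arctan2((Q-C0)@l2,(Q-C0)@ld));r=np.hypot((Q-C0)@l2,(Q-C0)@ld);s=(abs(r-.068)<.006);a=a[s];print('hoop ends',a[a>0].min(),a[a<0].max(),np.sort(a[a>0])[:5],np.sort(a[a<0])[-5:])
E
```

```text
clock: 5.35
tcp_pos: [0.6709, 0.0135, 0.1374]
orientation: [0.21, 0.408, 0.887, 0.053]
wrist_force: [-8.9, -6.0, 8.4]
finger_gap: 0.0131
grip_force: 60.8
clock: 6.1
tcp_pos: [0.6685, 0.0128, 0.1363]
orientation: [0.166, 0.748, 0.628, 0.136]
wrist_force: [-16.9, -8.0, 12.8]
finger_gap: 0.0135
grip_force: 61.7
-0.14724029302646263 err [-0.0029237  -0.00286245 -0.00010629] [-1.24464493  1.95840413 -0.83095692]
plate h -0.007038416399360203
plate rect (ld,l2) ((3.914535045623779e-05, -0.0003347247838973999), (0.2102665901184082, 0.2102237194776535), 89.89505004882812)
hoop ends 52.32418543092405 -52.82996366544082 [52.32418543 52.69210318 52.79320764 52.7950348  53.1112997 ] [-53.40065009 -53.20585674 -53.17603649 -52.91456503 -52.82996367]
```

```bash
python3 -m jog '[0,0,0,0,0,0,0.2, 0,0,0,0,0,0,0.2, 0,0,0,0,0,0,0.2, 0,0,0,0,0,0,0.2, -0.06,0.01,0.13,0,0,0,0.2, -0.14,0.024,0.305,0,0,0,0.2, -0.22,0.038,0.48,0,0,0,0.2, -0.3,0.051,0.652,0,0,0,0.2, -0.4,0.068,0.87,0,0,0,0.2, -0.4,0.068,0.87,0,0,0,0.2, -0.4,0.068,0.87,0,0,0,0.2]' 60
python3 - <<'E'
from h import *
im,P=cloud('wrist');save('w3.png',im);np.savez('/tmp/w3',im=im,P=P);ana(im,P)
n,ld,l2=frame();h=(P-C0)@n;cup=C0+.034*n+.068*ld
Q=P[(abs(h-.034)<.0025)];a=(Q-cup)@ld;b=(Q-cup)@l2;r=np.hypot(a,b);s=r<.022
f=least_squares(lambda x:np.clip(np.maximum(np.hypot(a[s]-x[0],b[s]-x[1])-.0185,0)+np.maximum(.0135-np.hypot(a[s]-x[0],b[s]-x[1]),0),0,.004),[0,0]);print('cup off',s.sum(),f.x,f.cost,'mean',a[s].mean(),b[s].mean())
i=(np.hypot((P-cup)@ld,(P-cup)@l2)<.010);print('seat h',np.percentile(h[i]-.034,[5,50,95]),i.sum())
E
```

```text
clock: 7.07
tcp_pos: [0.5931, 0.0298, 0.3155]
orientation: [0.168, 0.745, 0.629, 0.142]
wrist_force: [0.7, 0.4, -0.1]
finger_gap: 0.0509
grip_force: 0.0
disc 10914 [-0.4164  0.071   0.9064] 24.987678314836415 yaw -9.6796628504444
circ [0.6734 0.0148 0.1316] 0.09203799068927765
cap [284. 131.] 179 [0.642  0.0923 0.1572] 0.0103 [-6.75227e+01  7.64000e-02  4.18000e-02]
cap [294. 146.] 203 [0.649  0.0784 0.1615] 0.0125 [-7.19043e+01  6.11000e-02  4.19000e-02]
cap [375. 158.] 245 [0.7139 0.0509 0.1935] 0.0136 [-1.436133e+02  7.050000e-02  4.190000e-02]
cap [362. 168.] 233 [0.7072 0.047  0.1908] 0.0129 [-1.437015e+02  6.230000e-02  4.190000e-02]
cap [296. 257.] 336 [ 0.6266 -0.0406  0.1606] 0.0144 [7.14067e+01 6.64000e-02 4.19000e-02]
bar 823 [0.6417 0.0215 0.2   ] ((0.0015798583626747131, -0.009234538301825523), (0.05412759631872177, 0.01321588084101677), 80.86831665039062) axis foot [0.6733 0.0161 0.1311]
bar phase of perpendicular 179.5278461713068
cup off 457 [-9.72662207e-05 -6.37972856e-05] 6.784798078805673e-07 mean -0.00014767858904072173 -0.0003632033262772431
seat h [-0.01952121 -0.0184373  -0.01717324] 245
```

View pics/w3.png

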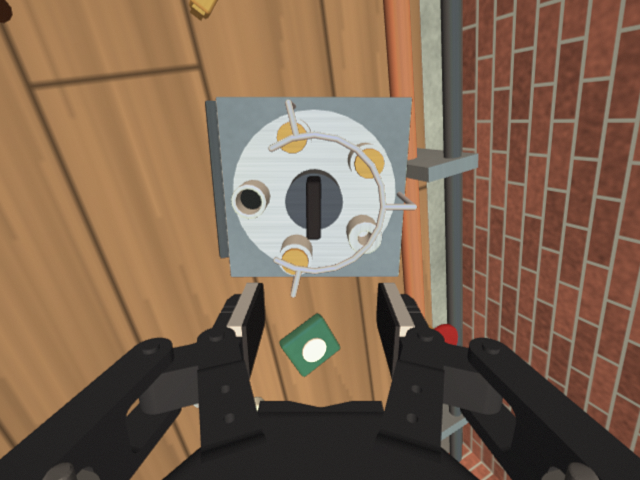

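The picture shows the wide cup at (251,198), mid-gap. The fit puts it within 0.3 mm of the loading point. Now I go above the snubber.

```bash
python3 - <<'E'
from h import *
a=np.radians(100);Rm=toolR(np.array([0,0,-1.]),np.array([np.cos(a),np.sin(a),0]))
go([.481,.286,.24],Rm)
E
```

```text
shift [-0.5567  1.2816 -0.3613] turn [-0.116   0.1153  0.5981] deg 111.6 mm 288.7
```

```bash
python3 -m jog '[-0.25,0.64,0,-0.058,0.0577,0.299,0.2, -0.25,0.64,0,-0.058,0.0577,0.299,0.2, -0.25,0.64,0,-0.058,0.0577,0.299,0.2, -0.25,0.64,0,-0.058,0.0577,0.299,0.2, -0.25,0.64,0,-0.058,0.0577,0.299,0.2, -0.25,0.64,0,-0.058,0.0577,0.299,0.2, -0.25,0.64,0,-0.058,0.0577,0.299,0.2, -0.25,0.64,0,-0.058,0.0577,0.299,0.2, -0.25,0.64,0,-0.058,0.0577,0.299,0.2]'
python3 -m jog '[-0.31,0.64,-0.36,-0.058,0.0577,0.299,0.2, -0.31,0.64,-0.36,-0.058,0.0577,0.299,0.2, -0.31,0.64,-0.36,-0.058,0.0577,0.299,0.2, -0.31,0.64,-0.36,-0.058,0.0577,0.299,0.2, -0.31,0.64,-0.36,-0.058,0.0577,0.299,0.2, -0.31,0.64,-0.36,-0.058,0.0577,0.299,0.2, -0.31,0.64,-0.36,-0.058,0.0577,0.299,0.2, -0.31,0.64,-0.36,-0.058,0.0577,0.299,0.2, -0.31,0.64,-0.36,-0.058,0.0577,0.299,0.2, -0.31,0.64,-0.36,-0.058,0.0577,0.299,0.2]'
python3 - <<'E'
from h import *
im,P=cloud('wrist');save('w4.png',im);np.savez('/tmp/w4',im=im,P=P)
Q=P.reshape(-1,3);p,Rc=cur();L=(Q-p)@Rc
m=(abs(Q[:,0]-.481)<.11)&(abs(Q[:,1]-.286)<.11)&(Q[:,2]>.02)&(Q[:,2]<.1)
msk=m.reshape(480,640).astype(np.uint8);N,Lb,S,C=cv2.connectedComponentsWithStats(msk)
for i in range(1,N):
    if S[i,4]>80:
        q=P[Lb==i];t=q[q[:,2]>np.percentile(q[:,2],98)-.004];c,r=cv2.minEnclosingCircle(t[:,:2].astype(np.float32))
        print(C[i].round(),S[i,4],im[Lb==i].mean(0).round(),'ztop',t[:,2].max().round(4),'c',np.round(c,4),round(r,4))
E
```

```text
clock: 7.87
tcp_pos: [0.5421, 0.157, 0.307]
orientation: [0.091, 0.373, 0.92, 0.076]
wrist_force: [0.6, -0.8, 0.8]
finger_gap: 0.0513
grip_force: 0.0
clock: 8.7
tcp_pos: [0.4793, 0.2854, 0.2363]
orientation: [-0.001, -0.085, 0.996, -0.002]
wrist_force: [-0.6, -0.6, -0.5]
finger_gap: 0.0512
grip_force: 0.0
[290. 144.] 258 [112.  68.  42.] ztop 0.0778 c [0.429  0.2457] 0.0077
[351. 151.] 262 [103.  63.  39.] ztop 0.0771 c [0.4252 0.3065] 0.0075
[326. 198.] 324 [146. 133. 120.] ztop 0.0781 c [0.4813 0.2912] 0.008
[350. 253.] 445 [202. 189. 160.] ztop 0.0432 c [0.5493 0.3339] 0.0103
```

View pics/w4.png

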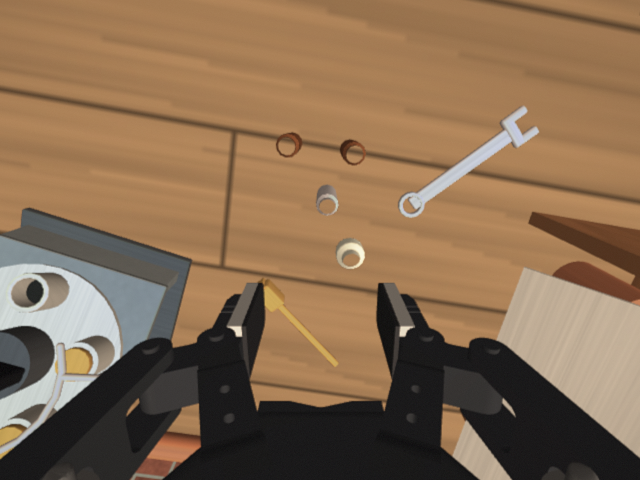

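The picture shows the grey steel snubber at (326,198), with two brown look-alikes at (290,144) and (351,151) and the plug at (350,253). Going down to the grey one.

```bash
python3 - <<'E'
from h import *
a=np.radians(100);Rm=toolR(np.array([0,0,-1.]),np.array([np.cos(a),np.sin(a),0]))
go([.4813,.2910,.06],Rm);go([.4813,.2910,-.007],Rm)
E
```

```text
shift [ 0.0108  0.0286 -0.8844] turn [ 0.0014 -0.      0.0015] deg 0.4 mm 177.0
shift [ 0.0108  0.0286 -1.2194] turn [ 0.0014 -0.      0.0015] deg 0.4 mm 244.0
```

```bash
python3 -m jog '[0.01,0.029,-0.2,0.001,0,0.002,0.2, 0.01,0.029,-0.4,0.001,0,0.002,0.2, 0.01,0.029,-0.6,0.001,0,0.002,0.2, 0.01,0.029,-0.8,0.001,0,0.002,0.2, 0.01,0.029,-0.884,0.001,0,0.002,0.2, 0.01,0.029,-0.884,0.001,0,0.002,0.2]'
python3 -m jog '[0,0,-0.12,0,0,0,0.2, 0,0,-0.24,0,0,0,0.2, 0,0,-0.335,0,0,0,0.2, 0,0,-0.335,0,0,0,0.2, 0,0,-0.335,0,0,0,0.2, 0,0,-0.335,0,0,0,-1, 0,0,-0.335,0,0,0,-1, 0,0,-0.335,0,0,0,-1, 0,0,-0.335,0,0,0,-1, 0,0,-0.335,0,0,0,-1]' 80
python3 -m jog '[0,0,0.2,0,0,0,-1, 0,0,0.4,0,0,0,-1, 0,0,0.6,0,0,0,-1, 0,0,0.8,0,0,0,-1, 0,0,1,0,0,0,-1, 0,0,1,0,0,0,-1, 0,0,1,0,0,0,-1]' 80
python3 - <<'E'
from h import *
im,P=cloud('side');np.savez('/tmp/s5',im=im,P=P);p,Rc=cur();print(p)
q=snub(P,p[0],p[1],.06);
Q=P.reshape(-1,3);m=(abs(Q[:,0]-p[0])<.06)&(abs(Q[:,1]-p[1])<.06)&(Q[:,2]>.05)&(Q[:,2]<.35);q=Q[m]
for lo in np.arange(.1,.3,.01):
    s=q[(q[:,2]>=lo)&(q[:,2]<lo+.01)]
    if len(s):print(lo.round(2),len(s),s.min(0).round(4),s.max(0).round(4))
E
```

```text
clock: 9.25
tcp_pos: [0.4771, 0.289, 0.0565]
orientation: [-0.004, -0.088, 0.996, -0.002]
wrist_force: [-1.2, 0.0, -0.4]
finger_gap: 0.0515
grip_force: 0.0
clock: 10.08
tcp_pos: [0.4833, 0.292, -0.003]
orientation: [0.003, -0.09, 0.996, 0.0]
wrist_force: [-0.3, 0.5, 6.8]
finger_gap: 0.022
grip_force: 78.2
clock: 10.67
tcp_pos: [0.4837, 0.2921, 0.1986]
orientation: [0.004, -0.09, 0.996, 0.001]
wrist_force: [0.7, 0.1, -1.9]
finger_gap: 0.0219
grip_force: 78.8
[0.48220549 0.29144666 0.19599991]
0.2 34 [0.4699 0.2785 0.202 ] [0.4935 0.2966 0.2099]
0.21 40 [0.47   0.2765 0.2103] [0.4936 0.293  0.22  ]
0.22 39 [0.4702 0.2764 0.2208] [0.4936 0.2935 0.2296]
0.23 32 [0.4703 0.2715 0.2305] [0.4916 0.2924 0.24  ]
0.24 41 [0.4677 0.2642 0.24  ] [0.494  0.3084 0.2498]
0.25 47 [0.468  0.2623 0.2501] [0.4941 0.3051 0.2596]
0.26 55 [0.4682 0.26   0.2604] [0.4941 0.3049 0.2699]
0.27 32 [0.466  0.2613 0.27  ] [0.4942 0.3099 0.2799]
0.28 49 [0.461  0.2453 0.2806] [0.499  0.3257 0.2899]
0.29 50 [0.4638 0.2404 0.2902] [0.5013 0.3157 0.3   ]
```

```bash
python3 - <<'E'
from h import *
n,ld,l2=frame();cup=C0+.034*n+.068*ld;print(cup)
Rm=toolR(-n,-l2);go(cup+(.10-.003)*n,Rm)
E
```

```text
[0.59868856 0.02810485 0.13367642]
shift [ 0.3804 -1.2822  0.1279] turn [ 0.0008 -0.1382 -0.1094] deg 31.7 mm 268.7
```

```bash
python3 -m jog '[0.05,-0.1,0.25,0.0004,-0.07,-0.055,-1, 0.1,-0.3,0.3,0.0004,-0.07,-0.055,-1, 0.15,-0.5,0.3,0.0004,-0.07,-0.055,-1, 0.19,-0.64,0.3,0.0004,-0.07,-0.055,-1, 0.19,-0.64,0.3,0.0004,-0.07,-0.055,-1, 0.19,-0.64,0.3,0.0004,-0.07,-0.055,-1]'
python3 -m jog '[0.05,-0.15,0,0.0004,-0.068,-0.055,-1, 0.1,-0.3,0,0.0004,-0.068,-0.055,-1, 0.15,-0.5,-0.1,0.0004,-0.068,-0.055,-1, 0.19,-0.64,-0.17,0.0004,-0.068,-0.055,-1, 0.19,-0.64,-0.17,0.0004,-0.068,-0.055,-1, 0.19,-0.64,-0.17,0.0004,-0.068,-0.055,-1, 0.19,-0.64,-0.17,0.0004,-0.068,-0.055,-1]'
python3 - <<'E'
from h import *
n,ld,l2=frame();cup=C0+.034*n+.068*ld;go(cup+(.05-.003)*n,toolR(-n,-l2))
E
```

```text
clock: 11.22
tcp_pos: [0.5186, 0.1611, 0.2527]
orientation: [0.108, -0.001, 0.994, -0.01]
wrist_force: [0.3, 0.6, -3.0]
finger_gap: 0.0216
grip_force: 79.0
clock: 11.8
tcp_pos: [0.5568, 0.036, 0.2192]
orientation: [0.212, 0.083, 0.973, -0.018]
wrist_force: [0.5, 0.6, -1.0]
finger_gap: 0.0218
grip_force: 79.2
shift [ 0.1114 -0.0228 -0.2146] turn [-0.0002 -0.0021  0.0005] deg 0.4 mm 48.6
```

```bash
python3 -m jog '[0.06,-0.012,-0.11,0,-0.002,0,-1, 0.111,-0.023,-0.214,0,-0.002,0,-1, 0.111,-0.023,-0.214,0,-0.002,0,-1, 0.111,-0.023,-0.214,0,-0.002,0,-1, 0.111,-0.023,-0.214,0,-0.002,0,-1]'
cat >> h.py <<'E'
def axisfit(P,im,lo,hi):
    n,ld,l2=frame();cup=C0+.034*n+.068*ld;d=P-cup
    a=np.stack([d@ld,d@l2,d@n],-1);m=(abs(a[...,0])<.025)&(abs(a[...,1])<.025)&(a[...,2]>lo)&(a[...,2]<hi);q=a[m]
    if len(q)<20:return len(q)
    f=least_squares(lambda x:np.hypot(q[:,0]-x[0]-x[2]*(q[:,2]-lo),q[:,1]-x[1]-x[3]*(q[:,2]-lo))-.012,[0,0,0,0],loss='soft_l1',f_scale=.001)
    return len(q),f.x.round(4),np.sqrt(2*f.cost/len(q)).round(5)
def cupfit(P):
    n,ld,l2=frame();cup=C0+.034*n+.068*ld;d=P-cup
    a=np.stack([d@ld,d@l2,d@n],-1);m=(abs(a[...,0])<.025)&(abs(a[...,1])<.025)&(a[...,2]>-.03)&(a[...,2]<-.004);q=a[m];q=q[np.hypot(q[:,0],q[:,1])>.0155]
    f=least_squares(lambda x:np.hypot(q[:,0]-x[0],q[:,1]-x[1])-.0185,[0,0],loss='soft_l1',f_scale=.001)
    return len(q),f.x.round(4),np.sqrt(2*f.cost/len(q)).round(5)
E
python3 - <<'E'
from h import *
ims=[]
for nm in('side','top','wrist'):
    im,P=cloud(nm);np.savez('/tmp/6'+nm,im=im,P=P);print(nm,axisfit(P,im,.052,.075),cupfit(P))
n,ld,l2=frame();cup=C0+.034*n+.068*ld;p,Rc=cur();d=p-cup;print('tcp rel cup ld,l2,n',d@ld,d@l2,d@n,Rc[:,2]+n)
E
```

```text
clock: 12.22
tcp_pos: [0.5799, 0.0319, 0.1784]
orientation: [0.217, 0.083, 0.973, -0.018]
wrist_force: [-0.1, 0.9, -1.6]
finger_gap: 0.0216
grip_force: 79.2
side (116, array([ 0.0005, -0.0012, -0.0272,  0.0959]), np.float64(0.00104)) (163, array([0.0031, 0.0011]), np.float64(0.00115))
top (24, array([-0.0017,  0.0002, -0.018 , -0.0133]), np.float64(0.0003)) (50, array([0.0023, 0.0008]), np.float64(0.00108))
wrist (547, array([-0.0048, -0.0006,  0.0038,  0.0071]), np.float64(0.00024)) (326, array([-0.0001, -0.0001]), np.float64(0.00019))
tcp rel cup ld,l2,n -0.0025499143214203633 1.8221900327425498e-05 0.04928057338681009 [ 0.00413504 -0.00075506  0.00197185]
```

```bash
python3 - <<'E'
from h import *
n,ld,l2=frame();cup=C0+.034*n+.068*ld
P=np.load('/tmp/6wrist.npz')['P'];d=P-cup;a=np.stack([d@ld,d@l2,d@n],-1);m=(np.hypot(a[...,0]+.0048,a[...,1])<.014)&(a[...,2]>.02);print('foot h',np.percentile(a[m][:,2],[0,1,5]))
print(((.0048*ld+.0006*l2-.030*n)/.2).round(4),n,ld,l2)
E
```

```text
foot h [0.05603665 0.06046406 0.0734534 ]
[ 0.0405 -0.01   -0.1461] [-0.41657629  0.07120669  0.90630779] [-0.89335073  0.15270324 -0.42261826] [-1.68489380e-01 -9.85703469e-01  1.38777878e-17]
```

```bash
python3 -m jog '[0.02,-0.005,-0.07,0,-0.001,0,-1, 0.04,-0.01,-0.146,0,-0.001,0,-1, 0.04,-0.01,-0.146,0,-0.001,0,-1, 0.04,-0.01,-0.146,0,-0.001,0,-1, 0.04,-0.01,-0.146,0,-0.001,0,-1, 0.04,-0.01,-0.146,0,-0.001,0,-1]'
python3 - <<'E'
from h import *
n,ld,l2=frame();cup=C0+.034*n+.068*ld
im,P=cloud('wrist');np.savez('/tmp/7wrist',im=im,P=P)
print(axisfit(P,im,.026,.046),cupfit(P))
p,Rc=cur();d=p-cup;print('tcp',d@ld,d@l2,d@n,Rc[:,2]+n)
d=P-cup;a=np.stack([d@ld,d@l2,d@n],-1);m=(np.hypot(a[...,0],a[...,1])<.014)&(a[...,2]>.005);print('foot h',np.percentile(a[m][:,2],[0,1,5]))
im,P=cloud('side');save('s7.png',im[160:290,320:450],4)
E
```

```text
clock: 12.87
tcp_pos: [0.5885, 0.0286, 0.1501]
orientation: [0.219, 0.084, 0.972, -0.018]
wrist_force: [1.0, -0.5, -1.1]
finger_gap: 0.0219
grip_force: 79.2
(596, array([-0.    ,  0.0009,  0.0042,  0.0039]), np.float64(0.00023)) (512, array([-0.0001, -0.0001]), np.float64(0.00019))
tcp 0.0023124311858164098 0.0012724153166408596 0.019090938305437413 [ 0.00670368 -0.00119895  0.00320674]
foot h [0.02536886 0.03047227 0.04279334]
```

View pics/s7.png

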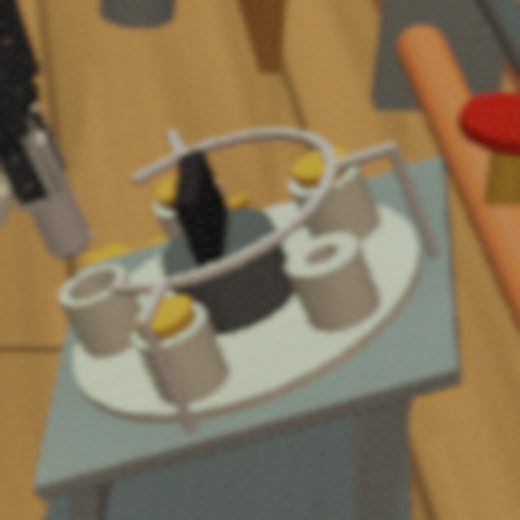

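The side view shows the snubber foot near (65,248) and the cup mouth near (96,287). I'll check that against the projected cup axis.

```bash
python3 - <<'E'
from h import *
n,ld,l2=frame();cup=C0+.034*n+.068*ld
c=eyes.calibration('side')
def pr(X):
    q=np.array(c['R'])@X+c['t'];u=np.array([c['fx']*q[0]/q[2]+c['cx'],c['fy']*q[1]/q[2]+c['cy']]);return ((u-[320,160])*4).round(1)
for h in(0,.022,.026,.046):print(h,pr(cup+h*n),'+10ld',pr(cup+h*n+.01*ld),'+10 l2',pr(cup+h*n+.01*l2))
im,P=cloud('side');print(axisfit(P,im,.028,.046),axisfit(P,im,.03,.05),cupfit(P))
im,P=cloud('top');print(axisfit(P,im,.028,.046),cupfit(P))
E
```

```text
0 [ 95.4 279.9] +10ld [ 77.3 285.5] +10 l2 [ 93.4 290. ]
0.022 [ 78.6 244.3] +10ld [ 60.4 250. ] +10 l2 [ 76.4 254.2]
0.026 [ 75.5 237.7] +10ld [ 57.3 243.5] +10 l2 [ 73.3 247.6]
0.046 [ 59.9 204.8] +10ld [ 41.6 210.7] +10 l2 [ 57.6 214.5]
(98, array([ 0.0044,  0.002 , -0.0485, -0.0428]), np.float64(0.00117)) (111, array([ 0.0047,  0.0017, -0.071 , -0.0043]), np.float64(0.00115)) (172, array([0.003 , 0.0011]), np.float64(0.00123))
(22, array([0.0027, 0.0018, 0.0437, 0.0265]), np.float64(0.00027)) (46, array([0.0023, 0.0008]), np.float64(0.00073))
```

```bash
python3 -m jog '[0.001,0.004,0,0,0,0,-1, 0.022,0,-0.045,0,0,0,-1, 0.032,-0.002,-0.068,0,0,0,-1, 0.043,-0.003,-0.091,0,0,0,-1, 0.053,-0.005,-0.113,0,0,0,-1, 0.063,-0.007,-0.136,0,0,0,-1, 0.063,-0.007,-0.136,0,0,0,-1, 0.063,-0.007,-0.136,0,0,0,-1]'
python3 - <<'E'
from h import *
n,ld,l2=frame();cup=C0+.034*n+.068*ld
im,P=cloud('wrist');print(axisfit(P,im,.003,.018),cupfit(P))
p,Rc=cur();d=p-cup;print('tcp',d@ld,d@l2,d@n,Rc[:,2]+n,np.array(env.get_state()['wrist_force'])@np.c_[ld,l2,n])
E
```

```text
clock: 13.73
tcp_pos: [0.6008, 0.0272, 0.1212]
orientation: [0.218, 0.084, 0.972, -0.018]
wrist_force: [2.6, 0.8, -1.2]
finger_gap: 0.0217
grip_force: 79.1
(506, array([0.0008, 0.0002, 0.0066, 0.0093]), np.float64(0.00023)) (801, array([-0.0001, -0.    ]), np.float64(0.0002))
tcp 0.003184157555859725 0.0005776007754067552 -0.012062227292175955 [ 0.00520456 -0.00101155  0.00249064] [-1.52651541 -1.0718896  -3.00665404]
```

```bash
python3 -m jog '[0.012,-0.001,-0.018,0,0,0,-1, 0.02,-0.003,-0.036,0,0,0,-1, 0.028,-0.004,-0.053,0,0,0,-1, 0.035,-0.005,-0.066,0,0,0,-1, 0.041,-0.006,-0.08,0,0,0,-1, 0.041,-0.006,-0.08,0,0,0,-1, 0.041,-0.006,-0.08,0,0,0,-1]'
python3 - <<'E'
from h import *
n,ld,l2=frame();cup=C0+.034*n+.068*ld
p,Rc=cur();d=p-cup;print('tcp',d@ld,d@l2,d@n,np.array(env.get_state()['wrist_force'])@np.c_[ld,l2,n])
im,P=cloud('wrist');print(axisfit(P,im,.003,.012));np.savez('/tmp/8',im=im,P=P)
E
```

```text
clock: 14.37
tcp_pos: [0.6081, 0.0261, 0.1076]
orientation: [0.219, 0.083, 0.972, -0.019]
wrist_force: [-16.2, 1.7, 21.4]
finger_gap: 0.0219
grip_force: 82.7
tcp 0.0022944148420657564 0.0004010704725545072 -0.027726905869546174 [ 5.71031771  1.06240499 26.25796429]
(377, array([ 0.0003,  0.0002, -0.0068, -0.0011]), np.float64(0.00026))
```

```bash
python3 -m jog '[0.002,0,-0.004,0,0,0,-1, 0.003,-0.001,-0.007,0,0,0,-1, 0.003,-0.001,-0.007,0,0,0,-1, 0.003,-0.001,-0.007,0,0,0,-1, 0.003,-0.001,-0.007,0,0,0,-1]'
python3 - <<'E'
from h import *
n,ld,l2=frame();cup=C0+.034*n+.068*ld
p,Rc=cur();d=p-cup;print('tcp',d@ld,d@l2,d@n,np.array(env.get_state()['wrist_force'])@np.c_[ld,l2,n])
E
```

```text
clock: 14.83
tcp_pos: [0.6086, 0.0261, 0.1076]
orientation: [0.22, 0.083, 0.972, -0.019]
wrist_force: [-25.9, 3.1, 33.6]
finger_gap: 0.022
grip_force: 84.4
tcp 0.0018793272610418074 0.0003554295648243579 -0.027857966697948548 [ 9.41799091  1.27765882 41.44446542]
```

The force rose from 26 to 41 N with only 0.1 mm of motion, at the expected depth, so the seat is on its stop. Easing off, releasing and withdrawing along the axis.

```bash
python3 -m jog '[-0.003,0.001,0.007,0,0,0,-1, -0.003,0.001,0.007,0,0,0,-1, -0.003,0.001,0.007,0,0,0,0.1, -0.003,0.001,0.007,0,0,0,0.1, -0.003,0.001,0.007,0,0,0,0.1, -0.003,0.001,0.007,0,0,0,0.1]'
python3 -m jog '[-0.03,0.005,0.06,0,0,0,0.1, -0.08,0.013,0.17,0,0,0,0.1, -0.14,0.024,0.305,0,0,0,0.1, -0.22,0.038,0.48,0,0,0,0.1, -0.3,0.051,0.652,0,0,0,0.1, -0.4,0.068,0.87,0,0,0,0.1, -0.43,0.074,0.93,0,0,0,0.1, -0.43,0.074,0.93,0,0,0,0.1, -0.43,0.074,0.93,0,0,0,0.1]'
python3 - <<'E'
from h import *
n,ld,l2=frame();cup=C0+.034*n+.068*ld
im,P=cloud('wrist');save('w9.png',im);print(axisfit(P,im,.005,.035),cupfit(P))
d=P-cup;a=np.stack([d@ld,d@l2,d@n],-1);m=(np.hypot(a[...,0],a[...,1])<.009);print('top h',np.percentile(a[m][:,2],[50,95,99]));ana(im,P)
E
```

```text
clock: 15.33
tcp_pos: [0.6084, 0.0259, 0.1048]
orientation: [0.218, 0.084, 0.972, -0.018]
wrist_force: [-0.3, 0.5, 0.4]
finger_gap: 0.0467
grip_force: 0.0
clock: 16.08
tcp_pos: [0.5232, 0.0408, 0.2927]
orientation: [0.22, 0.084, 0.972, -0.018]
wrist_force: [-0.5, -0.3, -0.1]
finger_gap: 0.047
grip_force: 0.0
(117, array([ 0.0007, -0.0003,  0.0124, -0.0026]), np.float64(0.00018)) (106, array([-0.0002, -0.0003]), np.float64(0.00018))
top h [0.04040011 0.04235776 0.04455874]
disc 8515 [-0.4166  0.0707  0.9063] 24.996569131405813 yaw -9.63186504321843
circ [0.6737 0.0156 0.1316] 0.09224936366081238
cap [255. 237.] 191 [ 0.6218 -0.0461  0.1587] 0.0127 [6.97974e+01 7.38000e-02 4.18000e-02]
cap [386. 237.] 179 [0.6452 0.0899 0.159 ] 0.0122 [-6.99209e+01  7.32000e-02  4.20000e-02]
cap [268. 243.] 179 [ 0.6283 -0.0373  0.1612] 0.0137 [7.15022e+01 6.27000e-02 4.19000e-02]
cap [373. 244.] 187 [0.6487 0.0804 0.161 ] 0.0135 [-7.1752e+01  6.3100e-02  4.1700e-02]
cap [353. 300.] 323 [0.7107 0.0488 0.1921] 0.0145 [-1.438025e+02  6.640000e-02  4.180000e-02]
bar 638 [0.641  0.0207 0.1996] ((0.012850407510995865, -0.002054542303085327), (0.05374613404273987, 0.012751992791891098), 81.02767944335938) axis foot [0.6727 0.0154 0.1308]
bar phase of perpendicular 179.80149237927793
```

View pics/w9.png

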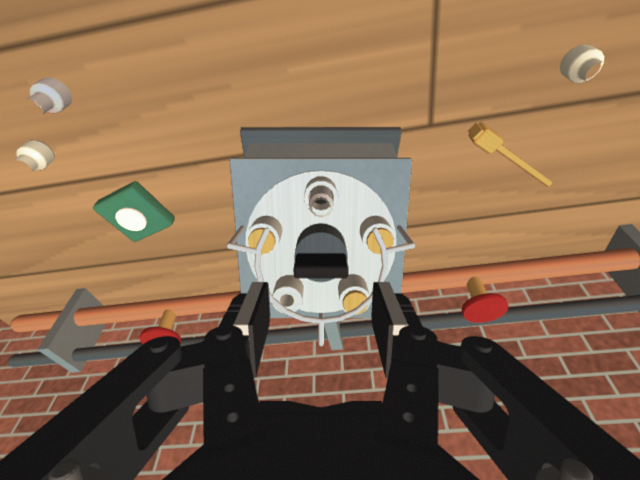

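The snubber stands in the cup at (320,195), mid-gap. I'll check the height of its top (home is 52 mm above the rim).

```bash
python3 - <<'E'
from h import *
n,ld,l2=frame();cup=C0+.034*n+.068*ld
for nm in('wrist','top','side'):
    im,P=cloud(nm);d=P-cup;a=np.stack([d@ld,d@l2,d@n],-1);q=a[(np.hypot(a[...,0],a[...,1])<.016)&(a[...,2]>0)]
    print(nm,len(q),np.histogram(q[:,2],np.arange(.03,.066,.003))[0],q[:,2].max())
    print(np.round(q[np.argsort(-q[:,2])[:4]],4).tolist())
E
```

```text
wrist 6581 [ 11  13  81 113  26  10  11   2   0   0   0   0] 0.30799855539872223
[[0.0149, 0.0039, 0.308], [0.0147, 0.0005, 0.3078], [0.0148, 0.0045, 0.3077], [0.0148, -0.0045, 0.3077]]
top 1311 [ 4  3 24 23  7  3  4  2  0  0  0  0] 0.6984698567196485
[[0.0068, -0.0129, 0.6985], [0.0064, -0.0048, 0.6983], [0.0073, -0.0096, 0.6982], [0.0092, -0.0094, 0.6981]]
side 382 [13 14 16 18 16 11 12  7  0  0  0  0] 0.47460568018643584
[[0.0018, 0.0135, 0.4746], [0.0065, 0.0111, 0.4746], [-0.0053, 0.0108, 0.3365], [-0.0049, 0.0121, 0.3352]]
```

The top is at about 52 mm and the shoulder at about 41–42 mm above the rim: home. Nothing else was touched.

```bash
python3 -c "
from workcell import env
print(env.hand_in())"
```

```text
the job is handed in; nothing more can be done
None
```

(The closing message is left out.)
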